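Draw the orange case out from under the reactor platform

TASK

The flat case with the orange lid is parked half under the low steel platform. Press down on its lid and slide it straight out towards you, keeping it flat on the bench, until it lies squarely in the yellow taped outline in front of it; leave the blue and the white case where they are.

Things in the scene. Friction and masses are not known exactly. Their poses are not given: they have to be found in the camera images.
- orange_case: The one to draw out. Closed flat case 130 long (x, pointing away from the robot) x 110 wide (y) x 26 high, 0.18 to 0.35 kg, grey, flat orange lid; origin: centre of its underside. Too wide to grip; the lid is rubber-coated, the underside slippery, so fingertips pressed on it with 5 to 20 N draw it along. Starts in one of three places 150 apart, the nearer 60 to 90 of its length out from under the platform
- blue_case: Leave alone. Case of the same size and form with a blue lid, in another of the three places; origin: centre of its underside. The platform over the far ends of the cases is a fixed steel shelf, its plate 44 to 50 above the bench, 160 deep x 660 wide; a vessel and a gauge block, up to 210 high, stand only on its ends, over 200 from its middle
- white_case: Leave alone. Case of the same size and form with a white lid, in another of the three places; origin: centre of its underside
- outlines: Three yellow taped outlines, flat on the bench, each 154 long (x) x 134 wide (y), on the robot's side of the platform. Origin: centre of the middle one; the others' centres lie 150 to its left (+y) and right (-y). x points away from the robot, straight at the platform. Each outline's centre is 115 to 175 straight in front of the centre of the case parked behind it

How it is judged:
By the outcome, as a careful person would: the job done as asked, in the order asked, and still so for the second after the job is handed in, with the robot touching nothing.
It also fails if it takes over 35 s, if anything falls off the work surface, if the arm or the gripper's body presses on something with over 40 N, if the wrist force passes 120 N, or if a joint passes its speed limit or range.

ROBOT

A 7-joint arm with a two-finger parallel gripper is mounted at the origin on the work surface. World frame = base frame: x ahead of the robot, y to its left, z up, the work surface at z = 0. Lengths are in m, angles in rad, forces in N, time in s.
With the tool pointing down it reaches from about 0.425 to 0.8 m from the base axis. Payload 8.3 kg.
Tool frame: the origin (TCP) lies midway between the tips of the shut fingers; the grasp point (between the pads) lies behind it (robot.grasp_offset is the z of the grasp point in the tool frame, in m); z points along the fingers, y is the line along which they close (so a half turn about z gives the same grasp; the last joint's range is limited). The gripper opens to 85 mm and grips with 20 to 120 N. Pads are 22 mm wide; open, the fingers measure 114 mm over their backs; the gripper's body (76 mm by 85 mm) begins 54 mm behind the grasp point. The pads swing forward as they close: fully open they stand 13 mm farther back than shut.
Start: joints at [-1.288, 0.383, 0.016, 1.37, -0.006, 1.388, -0.046], TCP at [0.212, 0.588, 0.231] pointing down, gripper open.
Joint ranges: [-2.95, 2.95], [-0.25, 2.06], [-1.52, 1.56], [0.18, 2.33], [-1.44, 4.58], [0.02, 2.06], [-3.01, 3.01]. Speed limits (rad/s): [2.39, 2.39, 3.01, 3.01, 3.14, 3.14, 3.14].

INTERFACE

Orientations are given as a rotation vector (axis times angle).
In Python, from workcell import robot gives the robot as it stands.
- The arm moves only by the tool servo_tool, never from a script. Its argument "rows" is a list of rows, each an object of numbers: "fingers": the finger opening in mm, from 0 to 85.4; "dx", "dy", "dz": the shift along the tool's x, y, z in mm; "yaw": the turn about the tool's z in rad. A call has 1 to 5 rows; each row is the pose to reach, as a shift and turn from the pose commanded when the call began, along the tool's axes at that moment; what a row does not reach only later rows make up. A row lasts 1/10 s, in which the tool goes at most 50 mm and 8.59 degrees, less where a joint would pass 70% of its speed; a pose out of reach is approached as far as the arm can. A call with a gripper value outside its range is refused whole. The fingers move at their own pace and stop on an object; "force" is the grip in N (left out, the last holds). Time passes only in rows, so rows that repeat a pose let the fingers close. It gives the time, the measured TCP pose, the force, the opening and the grip force at its end, in the units of the state.
- robot.state(): the state, without advancing time (a new reading comes with each control period).
- robot.grab_frame(name): name is "scene" or "top" or "wrist"; returns the picture (400x640x3 uint8, red, green, blue); there is no depth.
- robot.camera_model(name): a dict with "intrinsics" (3x3 intrinsics, pixels), "cam_to_world" (4x4, takes a point from camera to world coordinates); the wrist camera has in their place "tool_from_camera" (4x4, takes a point from camera to tool coordinates, whose origin is the TCP and whose axes are the flange's). Camera axes: x right, y down, z forward; pixel columns grow to the right and rows downward; lengths in m; the calibration is good to about 2 mm. A picture is of the moment at which its call begins: read the wrist's pose just before it. camera_model takes no time and is no camera call.
- robot.finish_job(): hands the job in; it is judged then, once.
The state is a dict: "time": time; "qpos": joint angles; "dq": joint speeds; "joint_efforts": joint torques, N m; "position": TCP position; "orientation": TCP orientation; "contact_force": force on the tool from outside, world axes, zero at the start; "moment": the same for the moment, N m; "finger_gap": opening from 0.0 (shut) to 1.0 (fully open); "grasp_force": force on a finger pad.
Only numpy, scipy, OpenCV 4.12 (cv2) and the standard library are available. Lean on these libraries where they do the work, as an engineer would, in place of code of your own. Each camera call takes 0.05 s, during which the arm holds its last target. There are 200 camera calls.

## Working session

There is one attempt and no reset: what is moved stays moved. The work goes in short steps, Python scripts to look and compute and a tool call to move; the robot and the scene stay as the last step left them, time stands still between calls to the robot, and variables do not carry over. Pictures are saved under pics/ and viewed, at most 10 in all, crops included, and the job is handed in when it is done.

Besides the shell and the picture viewer there is one more tool, called after "Emit:" as name(argument=value, ...), one argument or row to a line, values as JSON. servo_tool: Moves the arm, as the interface text tells. Its arguments: {"type":"object","properties":{"rows":{"type":"array","items":{"type":"object","properties":{"fingers":{"type":"number"},"dx":{"type":"number"},"dy":{"type":"number"},"dz":{"type":"number"},"yaw":{"type":"number"}}}},"force":{"type":"number"}},"required":["rows"]}

```bash
mkdir -p pics; python3 - <<'E'
from workcell import robot
import cv2,numpy as np
s=robot.state();print(s['time'],s['position'],s['orientation'],s['contact_force'],robot.grasp_offset)
a=[robot.grab_frame(n)[:,:,::-1] for n in("top","scene")]
cv2.imwrite('pics/top.png',a[0]);cv2.imwrite('pics/scene.png',a[1])
for n in("top","scene"):
  c=robot.camera_model(n);print(np.round(c['cam_to_world'],3).tolist())
E
```

```text
0.0 [0.21164796 0.58755795 0.23029193] [-5.40321981e-01 -3.09448230e+00  2.93813255e-03] [-0.11057874  0.1982296   0.1243807 ] -0.0187
[[-0.004, -0.982, 0.191, 0.495], [-0.999, 0.01, 0.033, 0.011], [-0.034, -0.19, -0.981, 0.677], [0.0, 0.0, 0.0, 1.0]]
[[0.071, 0.638, -0.767, 1.104], [0.997, -0.051, 0.051, -0.028], [-0.007, -0.768, -0.64, 0.457], [0.0, 0.0, 0.0, 1.0]]
```

View pics/top.png

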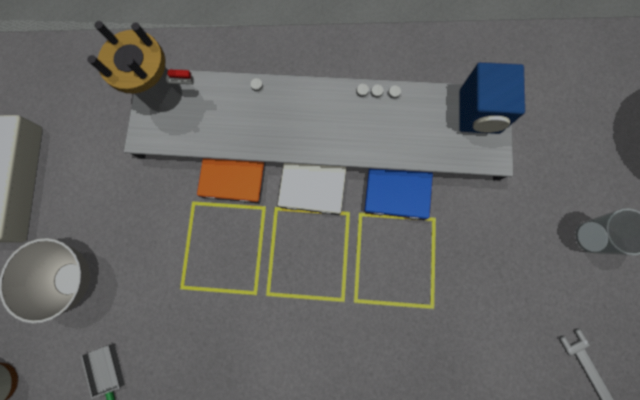

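View pics/scene.png

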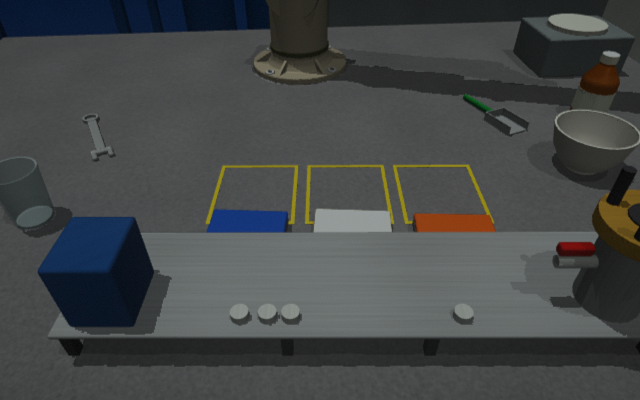

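The top picture shows the orange case at the left (pixels ~198-263, 160-200), with its outline in front (182-266, 203-293). The vessel stands up-left at about (135, 70). The white and blue cases are to the right.

```bash
cat > h.py <<'E'
from workcell import robot
import cv2,numpy as np
def cam(n,s=None):
    c=robot.camera_model(n);K=np.array(c['intrinsics'])
    if n!='wrist': return K,np.array(c['cam_to_world'])
    T=np.eye(4);T[:3,:3]=cv2.Rodrigues(np.array(s['orientation']))[0];T[:3,3]=s['position']
    return K,T@np.array(c['tool_from_camera'])
def ray(px,KT,z):
    K,T=KT;px=np.atleast_2d(px).astype(float)
    d=np.c_[px,np.ones(len(px))]@np.linalg.inv(K).T@T[:3,:3].T
    return T[:3,3]+d*((z-T[2,3])/d[:,2])[:,None]
def look(n):
    s=robot.state();im=robot.grab_frame(n);KT=cam(n,s);hsv=cv2.cvtColor(im,cv2.COLOR_RGB2HSV)
    return im,KT,hsv
def blobs(hsv,lo,hi,amin=300):
    m=cv2.inRange(hsv,lo,hi)
    cs,_=cv2.findContours(m,cv2.RETR_CCOMP,cv2.CHAIN_APPROX_NONE)
    return [c[:,0] for c in cs if cv2.contourArea(c)>amin]
def rect(c,KT,z):
    p=ray(c,KT,z)[:,:2]
    (cx,cy),(w,h),a=cv2.minAreaRect((p*1000).astype(np.float32))
    return np.round([cx,cy,w,h,a],1)
ORANGE=((4,170,100),(15,255,255));YEL=((22,120,90),(34,255,255))
E
python3 - <<'E'
from h import *
im,KT,h=look('top')
for c in blobs(h,*ORANGE): print('or',c.min(0),c.max(0),rect(c,KT,.026))
for c in blobs(h,*YEL): print('ye',c.min(0),c.max(0),rect(c,KT,0))
for c in blobs(h,(105,150,60),(125,255,255)): print('bl',c.min(0),c.max(0),rect(c,KT,.026))
s=robot.state();print(cv2.Rodrigues(s['orientation'])[0].round(3), s['qpos'])
c=robot.camera_model('wrist');print(np.round(c['tool_from_camera'],3))
E
```

```text
or [198 159] [262 201] [655.5 192.5 108.8  69.1  83.9]
ye [355 213] [434 307] [516.7 -92.5 133.3 152.7  85.5]
ye [267 207] [349 300] [528.3  57.1 133.4 153.5  85.5]
ye [181 202] [264 294] [539.8 206.7 133.6 153.8  85.6]
ye [183 204] [262 291] [539.8 206.5 126.2 146.4  85.6]
bl [365 169] [432 218] [629.4 -98.7 109.2  80.7  82.5]
bl [477  63] [523 113] [ 817.  -287.3   81.1   93.9   85.4]
[[-0.941  0.339 -0.   ]
 [ 0.339  0.941 -0.001]
 [-0.    -0.002 -1.   ]] [-1.2878802   0.38404899  0.01641168  1.37091503 -0.00629456  1.3881983
 -0.04648946]
[[-0.    -0.964 -0.266  0.067]
 [ 1.    -0.    -0.001  0.001]
 [ 0.001 -0.266  0.964 -0.143]
 [ 0.     0.     0.     1.   ]]
```

Emit:
servo_tool(
  rows=[
    {"dx":-45,"dy":-21,"fingers":60},
    {"dx":-90,"dy":-42,"fingers":60},
    {"dx":-135,"dy":-63,"fingers":60},
    {"dx":-180,"dy":-84,"fingers":60},
    {"dx":-225,"dy":-105,"fingers":60},
  ],
)

```text
$.rows[0]: bad value
```

Emit:
servo_tool(
  rows=[
    {"dx":-45,"dy":-21},
    {"dx":-90,"dy":-42},
    {"dx":-135,"dy":-63},
    {"dx":-180,"dy":-84},
    {"dx":-225,"dy":-105},
  ],
)

```text
$.rows[0]: bad value
```

Emit:
servo_tool(
  rows=[
    {"dx":-23,"dy":-12,"yaw":-0.1},
    {"dx":-46,"dy":-24,"yaw":-0.2},
    {"dx":-46,"dy":-24,"yaw":-0.269},
    {"dx":-46,"dy":-24,"yaw":-0.269},
    {"dx":-46,"dy":-24,"yaw":-0.269},
  ],
)

```text
$.rows[0]: bad value
```

```bash
python3 - <<'E'
from h import *
im,KT,h=look('wrist')
s=robot.state();print(s['time'],s['position'],cv2.Rodrigues(s['orientation'])[0].round(3).tolist(),s['contact_force'],s['finger_gap'])
cv2.imwrite('pics/w1.png',im[:,:,::-1])
for c in blobs(h,*ORANGE): print('or',c.min(0),c.max(0),rect(c,KT,.026))
for c in blobs(h,*YEL): print('ye',c.min(0),c.max(0),rect(c,KT,0))
E
```

```text
0.2 [0.21171941 0.58772387 0.23066699] [[-0.941, 0.339, -0.0], [0.339, 0.941, -0.001], [-0.0, -0.001, -1.0]] [ 0.26543736 -0.77794319 -0.66465902] 1.0020205225995733
or [313 261] [373 312] [344.1 567.9  74.1  66.8  79.3]
```

View pics/w1.png

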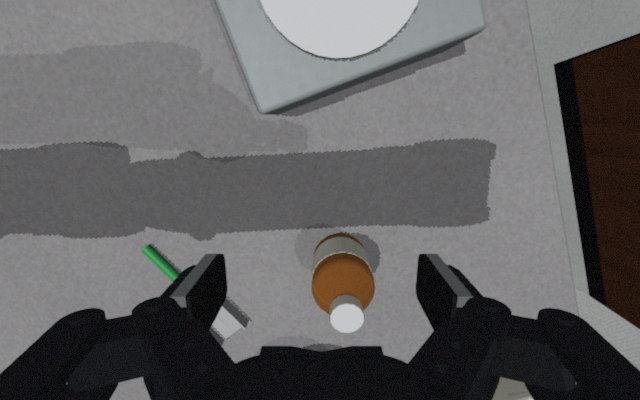

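The wrist picture shows a bottle below the open fingers (345, 290). Rows apparently need every field filled in. I'll raise the tool a little as I leave.

Emit:
servo_tool(
  rows=[
    {"dx":0,"dy":0,"dz":-30,"yaw":0,"fingers":60},
    {"dx":-45,"dy":-21,"dz":-40,"yaw":0,"fingers":60},
    {"dx":-90,"dy":-42,"dz":-40,"yaw":0,"fingers":60},
    {"dx":-135,"dy":-63,"dz":-40,"yaw":0,"fingers":60},
    {"dx":-180,"dy":-84,"dz":-40,"yaw":0,"fingers":60},
  ],
)

```text
time: 0.7
position: [0.3538, 0.4463, 0.2713]
orientation: [-0.54, -3.095, -0.0]
contact_force: [1.3, 0.8, 0.0]
finger_gap: 0.702
grasp_force: 0.0
```

Emit:
servo_tool(
  rows=[
    {"dx":-45,"dy":-21,"dz":0,"yaw":0,"fingers":60},
    {"dx":-90,"dy":-42,"dz":0,"yaw":0,"fingers":60},
    {"dx":-135,"dy":-63,"dz":0,"yaw":0,"fingers":60},
    {"dx":-180,"dy":-84,"dz":0,"yaw":0,"fingers":60},
    {"dx":-225,"dy":-105,"dz":0,"yaw":0,"fingers":60},
  ],
)

```text
time: 1.2
position: [0.5298, 0.2713, 0.2713]
orientation: [-0.54, -3.095, -0.0]
contact_force: [-0.6, 0.7, 0.5]
finger_gap: 0.706
grasp_force: 0.0
```

Emit:
servo_tool(
  rows=[
    {"dx":-45,"dy":-22,"dz":0,"yaw":-0.1,"fingers":60},
    {"dx":-92,"dy":-45,"dz":20,"yaw":-0.2,"fingers":60},
    {"dx":-92,"dy":-45,"dz":50,"yaw":-0.269,"fingers":60},
    {"dx":-92,"dy":-45,"dz":50,"yaw":-0.269,"fingers":60},
    {"dx":-92,"dy":-45,"dz":50,"yaw":-0.269,"fingers":60},
  ],
)

```text
time: 1.7
position: [0.5991, 0.2005, 0.2211]
orientation: [-0.122, -3.137, -0.0]
contact_force: [0.9, 0.6, 1.0]
finger_gap: 0.702
grasp_force: 0.0
```

```bash
python3 - <<'E'
from h import *
im,KT,h=look('wrist')
s=robot.state();print(s['time'],s['position'],cv2.Rodrigues(s['orientation'])[0].round(3).tolist(),s['contact_force'],s['finger_gap'])
cv2.imwrite('pics/w2.png',im[:,:,::-1])
for c in blobs(h,*ORANGE): print('or',c.min(0),c.max(0),rect(c,KT,.026))
for c in blobs(h,*YEL): print('ye',c.min(0),c.max(0),rect(c,KT,0))
E
```

```text
1.75 [0.5995205  0.20133642 0.22239581] [[-0.997, 0.076, 0.0], [0.076, 0.997, 0.001], [-0.0, 0.001, -1.0]] [-0.23198095  0.62166272  0.21612143] 0.7034653085505836
or [271 201] [368 264] [659.7 193.6 108.1  75.7  83.9]
ye [115  49] [250 192] [529.1  56.8 134.2 153.2  85.5]
ye [ 0 49] [122 193] [519.2 -78.  104.2 154.5  85.6]
ye [259  48] [386 192] [540.4 206.8 134.  154.   85.5]
ye [263  54] [380 188] [540.9 206.5 124.9 143.8  85.7]
```

View pics/w2.png

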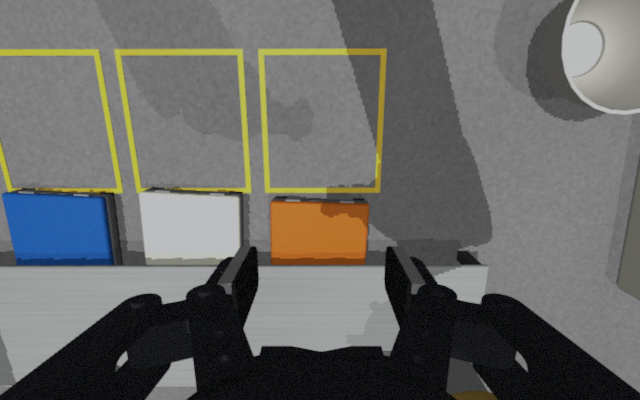

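The wrist picture shows the orange lid at (271-368, 201-264), with its front edge at row ~201 and nearly parallel to the outline (259-386, 48-192). The platform edge is at row 265.

```bash
cat >> h.py <<'E'
def lid(c,KT,O=(540.4,206.8),yaw=-4.45):
    a=np.radians(yaw);R=np.array([[np.cos(a),np.sin(a)],[-np.sin(a),np.cos(a)]])
    q=(ray(c,KT,.026)[:,:2]*1000-O)@R.T   # outline frame
    x0,x1=np.percentile(q[:,0],[1,99]);
    y0,y1=np.percentile(q[:,1],[1,99])
    f=q[(q[:,0]<x0+6)&(q[:,1]>y0+10)&(q[:,1]<y1-10)]
    out={'front':np.polyfit(f[:,1],f[:,0],1)}
    for k,y,sg in(('R',y0,1),('L',y1,-1)):
        e=q[(abs(q[:,1]-y)<5)&(q[:,0]>x0+8)&(q[:,0]<x1-12)]
        out[k]=np.polyfit(e[:,0],e[:,1],1)
    out['ext']=np.array([x0,x1,y0,y1])
    return {k:v.round(3) for k,v in out.items()}
E
python3 - <<'E'
from h import *
for n in('wrist','top'):
  im,KT,h=look(n)
  for c in blobs(h,*ORANGE,1000):print(n,lid(c,KT))
E
```

```text
wrist {'front': array([3.3000e-02, 8.2951e+01]), 'R': array([-4.2000e-02, -5.2735e+01]), 'L': array([-1.7000e-02,  5.1437e+01]), 'ext': array([ 81.154, 155.503, -58.721,  50.024])}
top {'front': array([3.8000e-02, 8.3414e+01]), 'R': array([-2.2000e-02, -5.6144e+01]), 'L': array([ -1.056, 127.439]), 'ext': array([ 79.852, 149.81 , -59.753,  34.915])}
```

Emit:
servo_tool(
  rows=[
    {"dx":-45,"dy":-3,"dz":20,"yaw":0,"fingers":60},
    {"dx":-57,"dy":-3,"dz":65,"yaw":0,"fingers":60},
    {"dx":-57,"dy":-3,"dz":110,"yaw":0,"fingers":60},
    {"dx":-57,"dy":-3,"dz":155,"yaw":0,"fingers":60},
    {"dx":-57,"dy":-3,"dz":184,"yaw":0,"fingers":60},
  ],
)

```text
time: 2.35
position: [0.6553, 0.1935, 0.035]
orientation: [-0.119, -3.137, 0.0]
contact_force: [-0.5, 0.4, -0.5]
finger_gap: 0.703
grasp_force: 0.0
```

Emit:
servo_tool(
  rows=[
    {"dx":0,"dy":0,"dz":4,"yaw":0,"fingers":60},
    {"dx":0,"dy":0,"dz":7,"yaw":0,"fingers":60},
    {"dx":0,"dy":0,"dz":7,"yaw":0,"fingers":60},
  ],
)

```text
time: 2.65
position: [0.6581, 0.1931, 0.0329]
orientation: [0.12, 3.136, 0.002]
contact_force: [-0.0, 0.1, 0.4]
finger_gap: 0.708
grasp_force: 0.0
```

```bash
python3 - <<'E'
from h import *
s=robot.state();print({k:np.round(v,3) for k,v in s.items()})
im,KT,h=look('wrist')
cv2.imwrite('pics/w3.png',im[:,:,::-1])
E
```

```text
{'time': np.float64(2.65), 'qpos': array([-0.491,  0.667,  0.24 ,  1.42 , -0.169,  1.071,  1.274]), 'dq': array([ 0.005, -0.011,  0.004, -0.003,  0.002,  0.001,  0.   ]), 'joint_efforts': array([-1.6700e-01, -7.2435e+01,  6.2400e+00, -3.2044e+01, -1.0000e-02,
       -8.3000e-02, -3.0000e-03]), 'position': array([0.658, 0.193, 0.033]), 'orientation': array([1.200e-01, 3.136e+00, 2.000e-03]), 'contact_force': array([-0.024,  0.15 ,  0.436]), 'moment': array([-0.056, -0.031, -0.014]), 'grasp_force': np.float64(0.0), 'finger_gap': np.float64(0.708)}
```

View pics/w3.png

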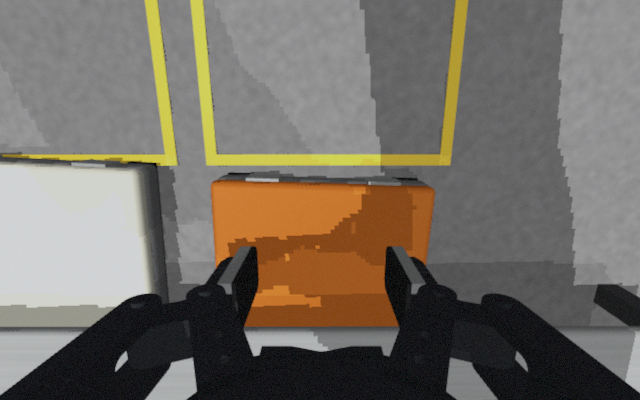

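The fingertips are over the orange lid (250, 250 and 390, 250), with both pads inside the lid's sides and no contact yet. The small discrepancy in pose looks like measurement noise. I'll continue down in small steps.

Emit:
servo_tool(
  rows=[
    {"dx":0,"dy":0,"dz":3,"yaw":0,"fingers":60},
    {"dx":0,"dy":0,"dz":5,"yaw":0,"fingers":60},
    {"dx":0,"dy":0,"dz":5,"yaw":0,"fingers":60},
  ],
)

```text
time: 3.0
position: [0.6567, 0.1921, 0.0255]
orientation: [0.121, 3.139, 0.0]
contact_force: [-0.2, 0.0, -1.0]
finger_gap: 0.705
grasp_force: 0.0
```

Emit:
servo_tool(
  rows=[
    {"dx":0,"dy":0,"dz":2,"yaw":0,"fingers":60},
    {"dx":0,"dy":0,"dz":2,"yaw":0,"fingers":60},
  ],
)

```text
time: 3.2
position: [0.6565, 0.192, 0.023]
orientation: [-0.121, -3.139, 0.0]
contact_force: [0.1, 1.5, -0.2]
finger_gap: 0.704
grasp_force: 0.0
```

Emit:
servo_tool(
  rows=[
    {"dx":0,"dy":0,"dz":2,"yaw":0,"fingers":60},
    {"dx":0,"dy":0,"dz":2,"yaw":0,"fingers":60},
  ],
)

```text
time: 3.4
position: [0.6568, 0.1921, 0.0212]
orientation: [0.121, 3.139, 0.0]
contact_force: [0.1, -0.6, 0.8]
finger_gap: 0.699
grasp_force: 0.0
```

Emit:
servo_tool(
  rows=[
    {"dx":0,"dy":0,"dz":1,"yaw":0,"fingers":60},
    {"dx":0,"dy":0,"dz":1,"yaw":0,"fingers":60},
  ],
)

```text
time: 3.6
position: [0.6568, 0.1921, 0.0211]
orientation: [0.121, 3.139, 0.0]
contact_force: [-2.7, -0.2, 6.7]
finger_gap: 0.704
grasp_force: 3.3
```

Emit:
servo_tool(
  rows=[
    {"dx":0,"dy":0,"dz":1,"yaw":0,"fingers":60},
    {"dx":0,"dy":0,"dz":1,"yaw":0,"fingers":60},
  ],
)

```text
time: 3.8
position: [0.6568, 0.1921, 0.0211]
orientation: [0.121, 3.139, 0.001]
contact_force: [-6.4, -1.3, 13.1]
finger_gap: 0.703
grasp_force: 6.5
```

Emit:
servo_tool(
  rows=[
    {"dx":4,"dy":0,"dz":0,"yaw":-0.003,"fingers":60},
    {"dx":10,"dy":0,"dz":0,"yaw":-0.006,"fingers":60},
    {"dx":17,"dy":0,"dz":0,"yaw":-0.009,"fingers":60},
    {"dx":24,"dy":1,"dz":0,"yaw":-0.012,"fingers":60},
    {"dx":30,"dy":1,"dz":0,"yaw":-0.014,"fingers":60},
  ],
)

```text
time: 4.3
position: [0.6288, 0.1955, 0.0211]
orientation: [0.099, 3.135, 0.002]
contact_force: [3.4, -0.3, 6.0]
finger_gap: 0.704
grasp_force: 2.9
```

Emit:
servo_tool(
  rows=[
    {"dx":0,"dy":0,"dz":1,"yaw":0,"fingers":60},
    {"dx":7,"dy":0,"dz":1,"yaw":-0.002,"fingers":60},
    {"dx":15,"dy":1,"dz":1,"yaw":-0.005,"fingers":60},
    {"dx":23,"dy":1,"dz":1,"yaw":-0.007,"fingers":60},
    {"dx":30,"dy":1,"dz":1,"yaw":-0.009,"fingers":60},
  ],
)

```text
time: 4.8
position: [0.6002, 0.1986, 0.0211]
orientation: [0.085, 3.133, 0.003]
contact_force: [5.7, 0.9, 9.2]
finger_gap: 0.698
grasp_force: 4.7
```

```bash
python3 - <<'E'
from h import *
im,KT,h=look('top');cv2.imwrite('pics/t2.png',im[100:320,120:480,::-1])
for c in blobs(h,*ORANGE,500):print(lid(c,KT))
E
```

```text
Traceback (most recent call last):
  File "h.py", line 33, in lid
    out[k]=np.polyfit(e[:,0],e[:,1],1)
           ~~~~~~~~~~^^^^^^^^^^^^^^^^^
TypeError: expected non-empty vector for x
```

View pics/t2.png

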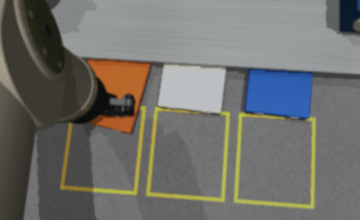

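The top crop shows the case has come out, but it has turned clockwise by several degrees: its right edge runs (150,65) to (133,132). I'll measure the turn from the wrist camera.

```bash
python3 - <<'E'
from h import *
im,KT,h=look('wrist');cv2.imwrite('pics/w4.png',im[:,:,::-1])
for c in blobs(h,*ORANGE,1000):print(c.min(0),c.max(0),lid(c,KT))
s=robot.state();print(s['position'],s['contact_force'],s['moment'],cv2.Rodrigues(s['orientation'])[0].round(4).tolist())
E
```

```text
[207 187] [448 356] {'front': array([ 0.182, 32.   ]), 'R': array([ -0.142, -46.318]), 'L': array([-0.078, 57.543]), 'ext': array([ 23.848, 110.599, -56.48 ,  55.184])}
[0.59923822 0.19867586 0.02104793] [ 0.44721647 -1.23870477 12.6115709 ] [-0.45693886 -0.09674622  0.02414166] [[-0.9985, 0.0536, 0.0058], [0.0536, 0.9986, 0.0016], [-0.0057, 0.0019, -1.0]]
```

View pics/w4.png

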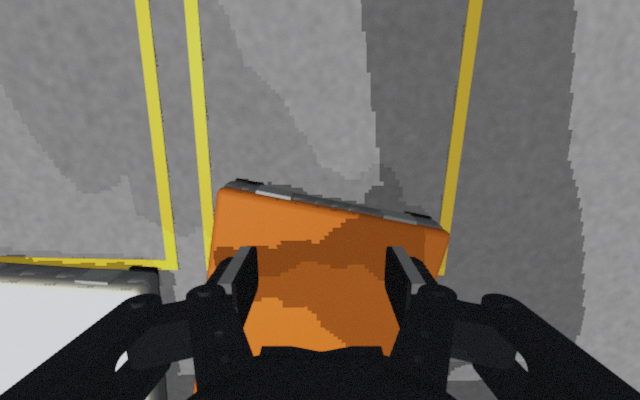

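The wrist picture shows the front edge running from (218,190) to (448,232), a turn of about 10°. The wrist moment says the right finger carried all the load. I'll lift, shut the fingers, and press as a single patch at the case's centre, turning it there.

Emit:
servo_tool(
  rows=[
    {"dx":0,"dy":0,"dz":-10,"yaw":0,"fingers":60},
    {"dx":0,"dy":0,"dz":-40,"yaw":0,"fingers":0},
    {"dx":-15,"dy":0,"dz":-80,"yaw":0,"fingers":0},
    {"dx":-30,"dy":0,"dz":-120,"yaw":0,"fingers":0},
    {"dx":-30,"dy":0,"dz":-120,"yaw":0,"fingers":0},
  ],
)

```text
time: 5.4
position: [0.6315, 0.1966, 0.1455]
orientation: [0.086, 3.13, 0.005]
contact_force: [0.8, -0.5, -0.0]
finger_gap: 0.02
grasp_force: 0.0
```

Emit:
servo_tool(
  rows=[
    {"dx":0,"dy":0,"dz":0,"yaw":0,"fingers":0},
    {"dx":0,"dy":0,"dz":0,"yaw":0,"fingers":0},
  ],
)

```text
time: 5.6
position: [0.6258, 0.1966, 0.1369]
orientation: [-0.084, -3.138, 0.001]
contact_force: [0.6, -0.5, -0.6]
finger_gap: 0.003
grasp_force: 0.0
```

```bash
python3 - <<'E'
from h import *
im,KT,h=look('wrist');cv2.imwrite('pics/w5.png',im[:,:,::-1])
for c in blobs(h,*ORANGE,1000):print(c.min(0),c.max(0),rect(c,KT,.026),lid(c,KT))
s=robot.state();print(s['position'],s['finger_gap'],s['contact_force'],s['moment'],cv2.Rodrigues(s['orientation'])[0].round(4).tolist())
E
```

```text
[241 123] [396 280] [635.8 191.7 107.9 128.1  75.4] {'front': array([ 0.122, 31.963]), 'R': array([ -0.176, -45.08 ]), 'L': array([-0.099, 58.703]), 'ext': array([ 25.403, 156.154, -70.381,  55.032])}
[250 140] [380 231] [607.9 187.3  39.8 119.7  23.5] {'front': array([ 0.099, 37.255]), 'R': array([ -0.154, -45.885]), 'L': array([-1.5000e-02,  4.1913e+01]), 'ext': array([ 37.081, 111.496, -61.066,  42.593])}
[0.62558366 0.19653618 0.13655722] 0.003216560664374458 [-0.22542227  0.25160962 -0.23800486] [-0.01736855  0.03095252 -0.00024505] [[-0.9986, 0.0534, -0.0032], [0.0534, 0.9986, -0.0009], [0.0031, -0.0011, -1.0]]
```

View pics/w5.png

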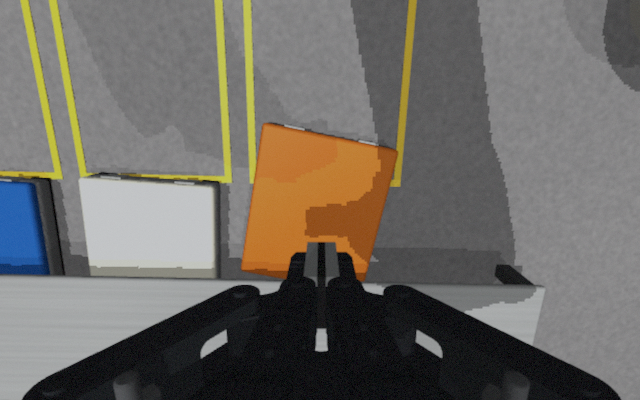

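The lid is now almost wholly visible (241-396, 123-280). Its centre is at about (636, 192) mm, turned -10° from the outline. Next I press at the centre with the fingers shut.

Emit:
servo_tool(
  rows=[
    {"dx":-10,"dy":-4,"dz":20,"yaw":0,"fingers":0},
    {"dx":-10,"dy":-4,"dz":60,"yaw":0,"fingers":0},
    {"dx":-10,"dy":-4,"dz":95,"yaw":0,"fingers":0},
    {"dx":-10,"dy":-4,"dz":106,"yaw":0,"fingers":0},
    {"dx":-10,"dy":-4,"dz":106,"yaw":0,"fingers":0},
  ],
)

```text
time: 6.15
position: [0.6347, 0.1918, 0.0299]
orientation: [-0.084, -3.136, 0.003]
contact_force: [0.1, 0.8, 0.9]
finger_gap: 0.005
grasp_force: 0.0
```

Emit:
servo_tool(
  rows=[
    {"dx":0,"dy":0,"dz":2,"yaw":0,"fingers":0},
    {"dx":0,"dy":0,"dz":3,"yaw":0,"fingers":0},
    {"dx":0,"dy":0,"dz":3,"yaw":0,"fingers":0},
  ],
)

```text
time: 6.45
position: [0.6372, 0.1923, 0.0303]
orientation: [0.084, 3.139, 0.001]
contact_force: [-0.1, -0.4, 0.1]
finger_gap: -0.004
grasp_force: 0.0
```

Emit:
servo_tool(
  rows=[
    {"dx":0,"dy":0,"dz":1.5,"yaw":0,"fingers":0},
    {"dx":0,"dy":0,"dz":1.5,"yaw":0,"fingers":0},
  ],
)

```text
time: 6.65
position: [0.6368, 0.1921, 0.028]
orientation: [0.084, 3.14, 0.0]
contact_force: [0.5, -0.0, 0.1]
finger_gap: 0.001
grasp_force: 0.0
```

Emit:
servo_tool(
  rows=[
    {"dx":0,"dy":0,"dz":1.5,"yaw":0,"fingers":0},
    {"dx":0,"dy":0,"dz":1.5,"yaw":0,"fingers":0},
  ],
)

```text
time: 6.85
position: [0.6367, 0.1921, 0.0263]
orientation: [0.084, 3.14, -0.0]
contact_force: [0.3, -0.6, 0.4]
finger_gap: -0.0
grasp_force: 0.0
```

Emit:
servo_tool(
  rows=[
    {"dx":0,"dy":0,"dz":1,"yaw":0,"fingers":0},
    {"dx":0,"dy":0,"dz":1,"yaw":0,"fingers":0},
  ],
)

```text
time: 7.05
position: [0.6367, 0.1921, 0.0262]
orientation: [0.084, 3.14, 0.0]
contact_force: [-3.4, -0.8, 8.0]
finger_gap: -0.002
grasp_force: 3.7
```

Emit:
servo_tool(
  rows=[
    {"dx":0,"dy":0,"dz":1,"yaw":0,"fingers":0},
    {"dx":0,"dy":0,"dz":1,"yaw":0,"fingers":0},
  ],
)

```text
time: 7.25
position: [0.6368, 0.1921, 0.0262]
orientation: [0.085, 3.14, 0.001]
contact_force: [-6.8, -1.0, 14.8]
finger_gap: -0.004
grasp_force: 7.1
```

Emit:
servo_tool(
  rows=[
    {"dx":4,"dy":0,"dz":0,"yaw":-0.01,"fingers":0},
    {"dx":12,"dy":1,"dz":0.3,"yaw":-0.03,"fingers":0},
    {"dx":20,"dy":2,"dz":0.6,"yaw":-0.05,"fingers":0},
    {"dx":28,"dy":3,"dz":0.8,"yaw":-0.07,"fingers":0},
    {"dx":36,"dy":4,"dz":1,"yaw":-0.09,"fingers":0},
  ],
)

```text
time: 7.75
position: [0.6044, 0.198, 0.0262]
orientation: [-0.056, 3.133, 0.002]
contact_force: [5.6, -1.1, 9.2]
finger_gap: -0.001
grasp_force: 5.1
```

```bash
python3 - <<'E'
from h import *
im,KT,h=look('wrist');cv2.imwrite('pics/w6.png',im[:,:,::-1])
for c in blobs(h,*ORANGE,1000):print(c.min(0),c.max(0),lid(c,KT))
s=robot.state();print(s['position'],s['contact_force'],s['moment'],cv2.Rodrigues(s['orientation'])[0].round(4).tolist())
E
```

```text
[201 101] [465 301] {'front': array([0.102, 0.691]), 'R': array([ -0.106, -51.058]), 'L': array([-0.081, 55.147]), 'ext': array([ -3.986,  92.612, -60.524,  54.971])}
[313 124] [385 188] {'front': array([0.107, 2.903]), 'R': array([  0.584, -14.862]), 'L': array([ 0.216, 15.105]), 'ext': array([  1.617,  26.534, -13.208,  19.992])}
[0.60324635 0.19831875 0.02619733] [ 0.71960275 -1.58280604  8.41098312] [-0.29029012 -0.05767337 -0.06995811] [[-0.9993, -0.0379, 0.0067], [-0.0379, 0.9993, 0.0015], [-0.0067, 0.0012, -1.0]]
```

The measured turn is down to about -5.8°, and the case follows the tool. I'll continue.

Emit:
servo_tool(
  rows=[
    {"dx":0,"dy":0,"dz":0.7,"yaw":-0.01,"fingers":0},
    {"dx":9,"dy":1.5,"dz":0.9,"yaw":-0.03,"fingers":0},
    {"dx":18,"dy":3,"dz":1.1,"yaw":-0.05,"fingers":0},
    {"dx":27,"dy":4.5,"dz":1.3,"yaw":-0.07,"fingers":0},
    {"dx":36,"dy":6,"dz":1.5,"yaw":-0.09,"fingers":0},
  ],
)

```text
time: 8.3
position: [0.5701, 0.2031, 0.0261]
orientation: [-0.196, 3.124, 0.004]
contact_force: [7.6, -1.6, 16.5]
finger_gap: 0.0
grasp_force: 8.0
```

```bash
python3 - <<'E'
from h import *
im,KT,h=look('wrist')
for c in blobs(h,*ORANGE,3000):print(c.min(0),c.max(0),lid(c,KT))
s=robot.state();print(s['position'],s['contact_force'],s['moment'],cv2.Rodrigues(s['orientation'])[0].round(4).tolist())
E
```

```text
[199 100] [467 302] {'front': array([  0.037, -33.453]), 'R': array([-3.5000e-02, -5.4123e+01]), 'L': array([-4.1000e-02,  5.2609e+01]), 'ext': array([-35.186,  63.692, -56.282,  53.643])}
[0.56882297 0.20340184 0.02611378] [ 2.63080749 -0.92100473 15.2159665 ] [-0.23014302 -0.47281527 -0.06942394] [[-0.9918, -0.1272, 0.0104], [-0.1272, 0.9919, 0.0029], [-0.0107, 0.0016, -0.9999]]
```

Emit:
servo_tool(
  rows=[
    {"dx":8,"dy":2,"dz":0,"yaw":-0.01,"fingers":0},
    {"dx":16,"dy":4,"dz":0,"yaw":-0.02,"fingers":0},
    {"dx":24,"dy":6,"dz":0,"yaw":-0.03,"fingers":0},
    {"dx":32,"dy":8,"dz":0,"yaw":-0.042,"fingers":0},
    {"dx":32,"dy":8,"dz":0,"yaw":-0.042,"fingers":0},
  ],
)

```text
time: 8.85
position: [0.5364, 0.2075, 0.0261]
orientation: [-0.263, 3.12, 0.004]
contact_force: [2.8, -2.0, 20.3]
finger_gap: -0.0
grasp_force: 9.9
```

```bash
python3 - <<'E'
from h import *
im,KT,h=look('wrist')
for c in blobs(h,*ORANGE,3000):print(c.min(0),c.max(0),lid(c,KT))
s=robot.state();print(s['position'],s['contact_force'],s['moment'],cv2.Rodrigues(s['orientation'])[0].round(4).tolist())
E
```

```text
[199 100] [467 302] {'front': array([-8.0000e-03, -6.7309e+01]), 'R': array([ 8.0000e-03, -5.3425e+01]), 'L': array([-6.0000e-03,  5.2798e+01]), 'ext': array([-67.726,  32.018, -53.963,  53.37 ])}
[0.53642407 0.2075598  0.02607485] [ 1.27615476 -1.34385162 20.48947203] [-0.33150816 -0.45377715 -0.02422127] [[-0.9859, -0.1669, 0.0095], [-0.1668, 0.986, 0.0035], [-0.0099, 0.0019, -0.9999]]
```

The case is within about 2 mm and 0.5° of the outline. I'll lift clear and verify.

Emit:
servo_tool(
  rows=[
    {"dx":0,"dy":0,"dz":-6,"yaw":0,"fingers":0},
    {"dx":0,"dy":0,"dz":-30,"yaw":0,"fingers":0},
    {"dx":0,"dy":0,"dz":-75,"yaw":0,"fingers":0},
    {"dx":-30,"dy":0,"dz":-120,"yaw":0,"fingers":0},
    {"dx":-60,"dy":0,"dz":-160,"yaw":0,"fingers":0},
  ],
)

```text
time: 9.4
position: [0.5885, 0.2164, 0.1806]
orientation: [0.265, -3.13, -0.0]
contact_force: [1.2, 0.7, -0.0]
finger_gap: -0.003
grasp_force: 0.0
```

Emit:
servo_tool(
  rows=[
    {"dx":-30,"dy":0,"dz":-10,"yaw":0,"fingers":0},
    {"dx":-40,"dy":0,"dz":-20,"yaw":0,"fingers":0},
    {"dx":-40,"dy":0,"dz":-20,"yaw":0,"fingers":0},
    {"dx":-40,"dy":0,"dz":-20,"yaw":0,"fingers":0},
  ],
)

```text
time: 9.8
position: [0.6275, 0.2228, 0.1975]
orientation: [0.264, -3.129, 0.001]
contact_force: [0.4, 0.1, 0.1]
finger_gap: -0.001
grasp_force: 0.0
```

```bash
python3 - <<'E'
from h import *
im,KT,h=look('wrist');cv2.imwrite('pics/w7.png',im[:,:,::-1])
for c in blobs(h,*ORANGE,1500):print('or',rect(c,KT,.026),lid(c,KT))
for c in blobs(h,*YEL,1500):print('ye',rect(c,KT,0))
E
```

```text
or [537.6 207.2 108.1 127.7  86. ] {'front': array([-8.0000e-03, -6.6228e+01]), 'R': array([ 9.0000e-03, -5.3349e+01]), 'L': array([9.0000e-03, 5.3726e+01]), 'ext': array([-66.848,  61.251, -54.133,  54.432])}
or [537.2 206.9 105.4 126.6  86.5] {'front': array([ 1.5000e-02, -6.5103e+01]), 'R': array([  0.102, -47.951]), 'L': array([-1.1000e-02,  5.0033e+01]), 'ext': array([-65.788,  59.809, -53.376,  52.598])}
ye [540.5 206.7 134.  154.1  85.6]
```

View pics/w7.png

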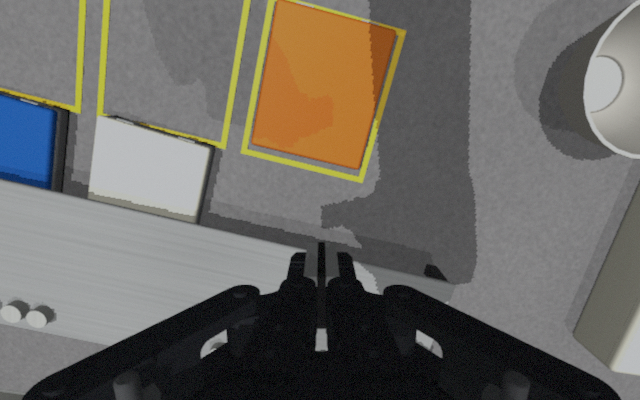

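The last picture shows the orange lid (252-397, 0-168) squarely inside its yellow outline (243-405, 0-180), about 3 mm and 0.4° off. The other cases are undisturbed and the gripper is clear.

```bash
python3 -c "
from workcell import robot
print(robot.finish_job())"
```

```text
the job is handed in; nothing more can be done
None
```

The orange case lies flat inside its yellow outline, about 3 mm and 0.4° off square; it turned about 10° partway and I straightened it while finishing the pull, the blue and white cases were not touched, and the job is handed in at about 10 s with the gripper clear.

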